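# Turn the cutlery tray round in its sprung box

## Task

The white cutlery tray sits the wrong way round in its wooden box: lift it clear of the box, turn it half round, and put it back so that its low green end is at the box's cut-out end. When the tray is out, the sprung divider closes up the bay, so push it back with the tray's edge as you tilt the tray in, and press it gently home, without forcing it, until it is level and fully down on the box's floor. Do not knock the things standing around.

Things in the scene. Friction and masses are not known exactly. Their poses are not given: they have to be found in the camera images.
- box: Open wooden cutlery box, fixed to the worktop, 154 (its x) by 174 (its y) by 36 mm high; floor 6 mm thick. Origin on the worktop under the middle of the tray's seat. Its +x side faces the robot (its x is within 0.35 rad of the robot's -x). Inner faces: front wall x = +55 mm (square top edge), back wall x = -79 mm, end walls y = -77 and +77 mm (bevelled 4 mm wider over the top 6 mm).
- box_cutout (a point): Middle of the box's cut-out end (its -y end wall), at box y = -82 mm, 18 mm up: a gap 60 mm wide, cut down to 18 mm above the worktop. The other end wall has none.
- tray_grip (a point): Loose white tray, 110 (its x) by 150 (its y) mm, upright walls 48 high, 3 thick, 0.2 to 0.4 kg. This point: middle of its grip rib, 66 mm above its underside. The rib runs along the tray's y: 14 thick in x, 90 long, from 40 to 85 mm above the underside. z is the tray's up. It starts seated the wrong way round (its +y along the box's -y).
- tray_low_end (a point): Underside of the tray at the middle of its low end (its -y end, 73.5 mm from the middle): this end wall is green and dips to 18 mm over the middle 78 mm.
- tray_high_end (a point): Underside of the tray at the middle of its high, white end (its +y end, 73.5 mm from the middle).
- divider (a joint): Dark divider inside the box's back wall, 8 mm thick, 148 long, square top edge 35 mm above the worktop; springs push it towards the box's +x. Value in m: 0 with the tray seated (face at box x = -55 mm, 5 N), -0.012 tray out (x = -43 mm, 3 N; the bay is then 98 mm wide), +0.014 pushed fully back (x = -69 mm, 7 N); its rubbing can hold the tray up off the floor.
- mug_blue_mid (a point): Bystander: cream mug, 84 mm across, 106 high; this point is half-way up.
- jam_jar_mid (a point): Bystander: glass jar with red filling and a yellow lid, 62 mm across, 85 high; this point is half-way up.
- salt_shaker_mid (a point): Bystander: glass salt shaker with a grey top, 44 mm across, 90 high; this point is half-way up.
- tea_carton_mid (a point): Bystander: yellow carton with a red spot, 59 x 112 x 74 mm high; this point is half-way up.
Mind the look-alikes: they are no part of the job. What is meant by the part that bears tray_grip is not turquoise, and is the smaller of those in its own colour.

How it is judged:
By the outcome, as a careful person would: the job done as asked, in the order asked, and still so for the second after the job is handed in, with the robot touching nothing.
It also fails if it takes over 51 s, if anything falls off the work surface, if the arm or the gripper's body presses on something with over 40 N, if the wrist force passes 120 N, or if a joint passes its speed limit or range.

## Robot

A 6-joint arm with a two-finger parallel gripper is mounted at the origin on a cart in front of the work surface, level with it; the furniture and walls round the work are solid. World frame = base frame: x ahead of the robot, y to its left, z up, the work surface at z = 0. Lengths are in mm, angles in rad, forces in N, time in s.
With the tool pointing down it reaches from about 350 to 725 mm from the base axis. Payload 4.3 kg.
Tool frame: the origin (TCP) lies midway between the tips of the shut fingers; the grasp point (between the pads) lies 19 mm behind it; z points along the fingers, y is the line along which they close (so a half turn about z gives the same grasp; the last joint's range is limited). The gripper opens to 85 mm and grips with 20 to 120 N. Pads are 22 mm wide; open, the fingers measure 114 mm over their backs; the gripper's body (76 mm by 85 mm) begins 54 mm behind the grasp point. The pads swing forward as they close: fully open they stand 13 mm farther back than shut.
Start: joints at [-1.39, 0.377, 0.081, 1.274, 0, 1.46], TCP at [164.874, -550.893, 231.329] pointing down, gripper open.
Joint ranges: [-2.72, 2.72], [-0.84, 1.66], [-1.02, 1.22], [-1.77, 2.12], [-1.37, 1.28], [-3.14, 3.14]. Speed limits (rad/s): [2.57, 2.57, 3.14, 3.14, 3.14, 3.14].

## Interface

Orientations are given as a 3x3 rotation matrix whose columns are the frame's x, y, z axes.
In Python, from rig import * gives the robot as it stands. The module is installed in compiled form; this text tells all that it offers.
- The arm moves only by the shell command python3 -m jog 'ROWS' [FORCE]. ROWS is JSON, a list of rows, each a list of 5 numbers: the shift along the tool's x, y, z in cm, then the turn about the tool's z in rad, then the closure, from 0 (fully open) to 1 (shut). A call has 1 to 12 rows; each row shifts and turns the commanded pose from where the row before left it, along the tool's axes as they then stand; what a row does not reach is not made up. A row lasts 1/10 s, in which the tool goes at most 50 mm and 8.59 degrees, less where a joint would pass 70% of its speed; a pose out of reach is approached as far as the arm can. A call is refused whole if a number of a shift passes 5 or a number of a turn 0.15, either way. A call with a gripper value outside its range is refused whole. The fingers move at their own pace and stop on an object; FORCE is the grip in N (left out, the last holds). Time passes only in rows, so rows that do not move let the fingers close. It gives the time, the measured TCP pose, the force, the opening and the grip force at its end, in the units of the state.
- state(): the state, without advancing time (a new reading comes with each control period).
- read_camera(name): name is "side" or "top" or "wrist"; returns a dict with "pixels" (420x560x3 uint8, red, green, blue), "range_z" (420x560 float32, mm along the optical axis (not along the pixel's ray), 0 where there is no reading), "intrinsics" (3x3 intrinsics, pixels), "R" (3x3) and "t" (3): a world point X has camera coordinates R X + t; the wrist camera has in their place "mount" (4x4, takes a point from camera to tool coordinates, whose origin is the TCP and whose axes are the flange's). Camera axes: x right, y down, z forward; pixel columns grow to the right and rows downward; lengths in mm; the calibration is good to about 2 mm. A picture is of the moment at which its call begins: read the wrist's pose just before it.
- close_job(): hands the job in; it is judged then, once.
The state is a dict: "time": time; "joints": joint angles; "joint_vel": joint speeds; "tau": joint torques, N m; "position": TCP position; "ee_rot": TCP orientation; "wrist_force": force on the tool from outside, world axes, zero at the start; "ft_torque": the same for the moment, N m; "grip_width": finger opening in mm; "gripper_force": force on a finger pad.
Only numpy, scipy, OpenCV 4.12 (cv2) and the standard library are available. Lean on these libraries where they do the work, as an engineer would, in place of code of your own. Each camera call takes 0.05 s, during which the arm holds its last target. There are 200 camera calls.

## Working session

There is one attempt and no reset: what is moved stays moved. The work goes in short steps, Python scripts to look and compute and a shell command to move; the robot and the scene stay as the last step left them, time stands still between calls to the robot, and variables do not carry over. Pictures are saved under pics/ and viewed, at most 10 in all, crops included, and the job is handed in when it is done.

```bash
mkdir -p pics
cat > h.py <<'E'
from rig import *
import numpy as np, cv2
def snap(n,f):
    s=state(); c=read_camera(n)
    cv2.imwrite('pics/'+f,c['pixels'][:,:,::-1])
    np.savez('last_'+n+'.npz',s_pos=s['position'],s_rot=s['ee_rot'],**c)
def world(n,u,v,z=None,r=1):
    c=np.load('last_'+n+'.npz'); K=c['intrinsics']
    if 'R' in c: R=c['R'];t=c['t']; Rw=R.T; o=-R.T@t
    else:
        M=c['mount']; Rt=c['s_rot']; Rw=Rt@M[:3,:3]; o=Rt@M[:3,3]+c['s_pos']
    ray=Rw@np.linalg.inv(K)@np.array([u,v,1.])
    if z is not None: return o+ray*(z-o[2])/ray[2]
    p=c['range_z'][v-r:v+r+1,u-r:u+r+1]; p=p[p>0]
    return o+ray*np.median(p)
E
python3 - <<'E'
from h import *
snap('top','t0.png'); snap('side','s0.png')
s=state(); print(s['time'],s['position'],s['ee_rot'],s['grip_width'],s['wrist_force'])
E
```

```text
0.1 [ 164.74620998 -550.27446128  230.45426564] [[ 9.58026844e-01  2.86678294e-01 -3.48011129e-04]
 [ 2.86678445e-01 -9.58025151e-01  1.81063970e-03]
 [ 1.85667686e-04 -1.83440873e-03 -9.99998300e-01]] 85.52151403736798 [0.61718799 0.11190934 0.43925187]
```

View pics/t0.png

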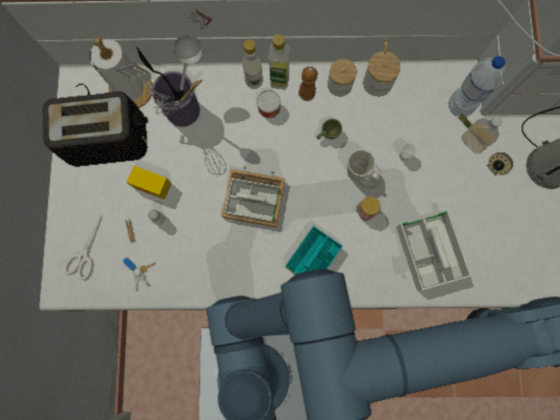

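View pics/s0.png

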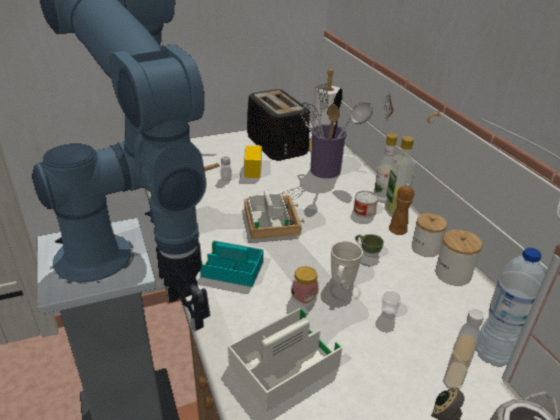

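The top view shows the box with the small tray at about (254,198), a turquoise look-alike at (313,252) and a larger white one at (433,250). Next I'll enlarge the box.

Run:
```python
from h import *
a=cv2.imread('pics/t0.png')[155:240,205:300]; b=cv2.imread('pics/s0.png')[180:245,230:310]
a=cv2.resize(a,None,fx=6,fy=6,interpolation=cv2.INTER_CUBIC)
cv2.imwrite('pics/t0c.png',a)
for n,u,v in [('top',254,198),('top',224,172),('top',285,181),('top',222,218),('top',280,228),('top',155,175),('top',155,215),('top',360,160),('top',370,207)]: print(u,v,world(n,u,v).round(1))
```

```text
254 198 [531.1  -7.5  89.5]
224 172 [636.9  94.3   1.9]
285 181 [ 605.3 -101.4    0.9]
222 218 [486.3  98.3   4.2]
280 228 [ 4.534e+02 -8.420e+01  3.000e-01]
155 175 [609.8 297.6  74. ]
155 215 [482.6 289.3  86.3]
360 160 [ 665.  -339.6   25.6]
370 207 [ 500.5 -353.9   87.6]
```

View pics/t0c.png

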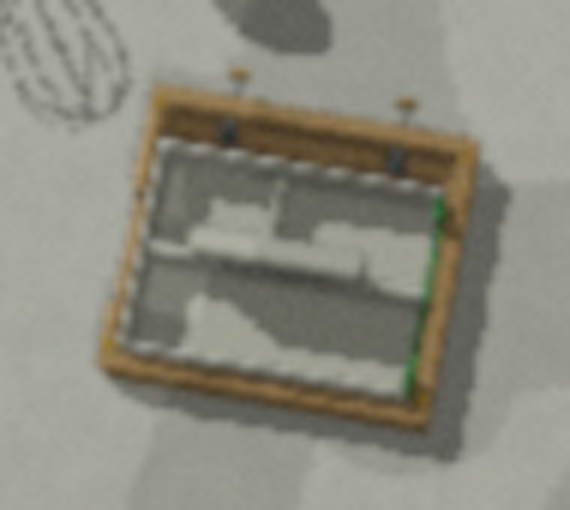

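Run:
```python
from h import *
f=lambda p:world('top',205+p[0]/6-.4,155+p[1]/6-.4,36)[:2]
C=[f(p) for p in [(155,92),(478,145),(430,428),(103,368)]]
print(np.round(C,1))
y=(C[1]-C[0]+C[2]-C[3]); y/=np.linalg.norm(y); x=np.array([-y[1],y[0]])*-1
x=(C[3]-C[0]+C[2]-C[1]); x/=np.linalg.norm(x); print('x',x,'y',y, x@y)
x2=np.array([y[1],-y[0]]); x2=x2+x; x2/=np.linalg.norm(x2); y2=np.array([-x2[1],x2[0]])
m=np.mean(C,0); print('mid',m,x2,y2)
# outer x -89..65 approx -> mid at -12
print('seat',m+12*x2)
z=85; g=[world('top',205+a/6-.4,155+b/6-.4,85)[:2] for a,b in [(187,238),(365,270)]]; print('rib',g,np.mean(g,0))
s=state(); print(s['position'], s['ee_rot'].T[:2,:2]@((m+12*x2)-s['position'][:2]), 'toolang',np.arctan2(s['ee_rot'][1,1],s['ee_rot'][0,1]),'target',np.arctan2(-x2[1],-x2[0]))
```

```text
[[634.   70. ]
 [603.5 -99.1]
 [454.3 -73. ]
 [487.1  95.2]]
x [-0.98536645  0.1704493 ] y [-0.18445828 -0.98284035] 0.014234543676801902
mid [544.71631019  -1.72564253] [-0.98412832  0.17745828] [-0.17745828 -0.98412832]
seat [5.32906770e+02 4.03856881e-01]
rib [array([544.11992994,  47.77725828]), array([526.77026537, -41.69063448])] [535.44509766   3.0433119 ]
[ 164.74620998 -550.27446128  230.45426564] [ 510.57530392 -422.0200377 ] toolang -1.2800380295773557 target -0.17840313919245945
```

```bash
python3 -m jog '[[3.65,-3.01,0,0,0],[3.65,-3.01,0,0,0],[3.65,-3.01,0,0,0],[3.65,-3.01,0,0,0],[3.65,-3.01,0,0,0],[3.65,-3.01,0,0,0],[3.65,-3.01,0,0,0],[3.65,-3.01,0,0,0],[3.65,-3.01,0,0,0],[3.65,-3.01,0,0,0],[3.65,-3.01,0,0,0],[3.65,-3.01,0,0,0]]'
python3 -m jog '[[3.6,-3.0,0,0,0],[3.6,-3.0,0,0,0],[0,0,0,-0.1375,0],[0,0,0,-0.1375,0],[0,0,0,-0.1375,0],[0,0,0,-0.1375,0],[0,0,0,-0.1375,0],[0,0,0,-0.1375,0],[0,0,0,-0.1375,0],[0,0,0,-0.1375,0],[0,0,0,0,0]]'
python3 - <<'E'
from h import *
snap('wrist','w1.png'); s=state(); print(s['time'],s['position'],s['ee_rot'].round(4),s['joints'],s['wrist_force'])
E
```

```text
time: 1.3
position: [481.4, -77.3, 231.0]
ee_rot: [[0.958, 0.287, -0.0], [0.287, -0.958, -0.0], [-0.001, -0.0, -1.0]]
wrist_force: [0.6, -1.0, -0.3]
grip_width: 85.3
gripper_force: 0.0
time: 2.4
position: [532.3, -1.1, 230.8]
ee_rot: [[0.179, 0.984, -0.001], [0.984, -0.179, 0.0], [-0.0, -0.001, -1.0]]
wrist_force: [-0.7, -0.6, 0.6]
grip_width: 85.5
gripper_force: 0.0
2.45 [532.36933151  -1.10653653 230.87162626] [[ 1.817e-01  9.833e-01 -9.000e-04]
 [ 9.833e-01 -1.817e-01  0.000e+00]
 [-2.000e-04 -9.000e-04 -1.000e+00]] [-1.21198991e-01  2.90872725e-01 -4.30318365e-02  1.23780349e+00
 -1.08277022e-04  1.63235903e+00] [-0.12951429  0.28730891  0.13309584]
```

View pics/w1.png

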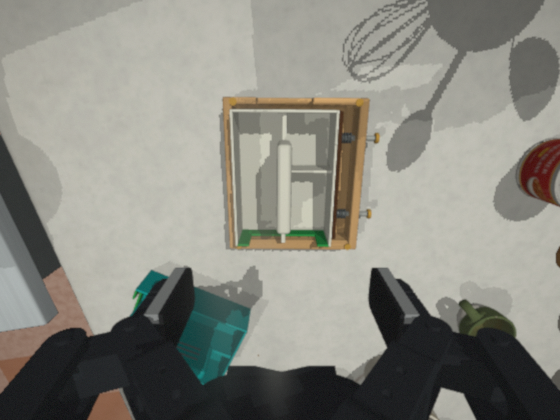

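The wrist view shows the rib from (284,140) to (283,234), the box corners at about (224,98), (369,98), (357,249) and (229,249), and the green end at the bottom.

Run:
```python
from h import *
C=[world('wrist',u,v,36)[:2] for u,v in [(224,98),(369,98),(357,249),(229,249)]]
print(np.round(C,1)); print([np.linalg.norm(C[i]-C[i-1]).round(1) for i in range(4)],np.mean(C,0))
c=np.load('last_wrist.npz'); s=state()
Z=c['range_z']; K=c['intrinsics']; M=c['mount']
v,u=np.mgrid[90:260,215:375]; z=Z[90:260,215:375]
P=np.stack([(u-K[0,2])/K[0,0]*z,(v-K[1,2])/K[1,1]*z,z],-1)@M[:3,:3].T+M[:3,3]
W=P@c['s_rot'].T+c['s_pos']; 
m=(W[...,2]>78)&(W[...,2]<100); Q=W[m]; Q=Q[np.abs(Q[:,2]-np.median(Q[:,2]))<5]
print(len(Q),np.median(Q[:,2]))
r=cv2.minAreaRect(Q[:,:2].astype(np.float32)); print('rib',r)
b=P[m]; print('tool frame rib',b.min(0),b.max(0),cv2.minAreaRect(b[:,:2].astype(np.float32)))
m=(W[...,2]>48)&(W[...,2]<60); print('tray rim',np.median(W[m][:,2]),cv2.minAreaRect(W[m][:,:2].astype(np.float32)))
m=(W[...,2]>28)&(W[...,2]<60); print('box+tray',cv2.minAreaRect(W[m][:,:2].astype(np.float32)))
```

```text
[[489.6  97.9]
 [637.8  71. ]
 [608.  -99.4]
 [454.6 -71.6]]
[np.float64(173.1), np.float64(150.7), np.float64(173.0), np.float64(156.0)] [ 5.47488786e+02 -5.15197532e-01]
1298 90.9757482241684
rib ((535.4349365234375, 2.368572235107422), (89.41642761230469, 13.63745403289795), 79.47196960449219)
tool frame rib [-40.72290852  -4.35533554 136.71975101] [ 48.81615864   9.4057309  152.49260789] ((4.044254302978516, 2.578805923461914), (89.54739379882812, 13.67512321472168), 0.13185617327690125)
tray rim 53.961037567981094 ((535.2255859375, 1.874542236328125), (149.96401977539062, 110.33817291259766), 79.33421325683594)
box+tray ((555.0656127929688, -1.9081497192382812), (174.06854248046875, 170.57821655273438), 79.23335266113281)
```

```bash
python3 -m jog '[[0.4,0.26,3,0,0.5],[0,0,4,0,0.5],[0,0,4,0,0.5],[0,0,3,0,0.5],[0,0,2,0,0.5],[0,0,1.6,0,0.5],[0,0,0,0,0.5],[0,0,0,0,0.5]]'
python3 -m jog '[[0,0,0,0,1],[0,0,0,0,1],[0,0,0,0,1],[0,0,0,0,1],[0,0,0,0,1],[0,0,0,0,1]]' 60
```

```text
time: 3.25
position: [535.8, 2.3, 55.3]
ee_rot: [[0.18, 0.984, -0.001], [0.984, -0.18, -0.0], [-0.0, -0.001, -1.0]]
wrist_force: [-0.2, -0.5, -0.7]
grip_width: 42.6
gripper_force: 0.0
time: 3.85
position: [535.9, 2.3, 56.5]
ee_rot: [[0.18, 0.984, 0.001], [0.984, -0.18, -0.0], [0.0, 0.001, -1.0]]
wrist_force: [-3.1, 0.5, 5.5]
grip_width: 13.4
gripper_force: 59.8
```

```bash
python3 -m jog '[[0,0,-0.5,0,1],[0,0,-1,0,1],[0,0,-1.5,0,1],[0,0,-2,0,1],[0,0,-2,0,1],[0,0,-2,0,1],[0,0,-2,0,1],[0,0,-1,0,1],[0,0,0,0,1]]'
python3 -m jog '[[0,0,0,-0.1496,1],[0,0,0,-0.1496,1],[0,0,0,-0.1496,1],[0,0,0,-0.1496,1],[0,0,0,-0.1496,1],[0,0,0,-0.1496,1],[0,0,0,-0.1496,1],[0,0,0,-0.1496,1],[0,0,0,-0.1496,1],[0,0,0,-0.1496,1],[0,0,0,-0.1496,1],[0,0,0,-0.1496,1]]'
python3 -m jog '[[0,0,0,-0.1496,1],[0,0,0,-0.1496,1],[0,0,0,-0.1496,1],[0,0,0,-0.1496,1],[0,0,0,-0.1496,1],[0,0,0,-0.1496,1],[0,0,0,-0.1496,1],[0,0,0,-0.1496,1],[0,0,0,-0.1496,1],[0,0,0,0,1],[0,0,0,0,1]]'
python3 - <<'E'
from h import *
snap('side','s2.png'); snap('wrist','w2.png')
s=state(); print(s['time'],s['position'],s['ee_rot'].round(4),s['joints'],s['wrist_force'],s['grip_width'])
a=cv2.imread('pics/s2.png')[130:270,190:360]; b=cv2.imread('pics/w2.png')
a=cv2.resize(a,None,fx=3,fy=3); b=cv2.resize(b,(290,218)); o=np.zeros((420,800,3),np.uint8); o[:,:510]=a; o[:218,510:]=b
cv2.imwrite('pics/c2.png',o)
E
```

```text
time: 4.75
position: [537.5, 2.2, 177.5]
ee_rot: [[0.179, 0.984, 0.004], [0.984, -0.179, -0.001], [0.0, 0.004, -1.0]]
wrist_force: [0.5, 0.2, -2.0]
grip_width: 13.8
gripper_force: 60.2
time: 5.95
position: [535.2, 2.4, 174.1]
ee_rot: [[-0.999, -0.051, -0.002], [-0.051, 0.999, 0.0], [0.002, 0.0, -1.0]]
wrist_force: [0.4, -0.0, -3.0]
grip_width: 13.2
gripper_force: 60.1
time: 7.05
position: [535.4, 2.4, 174.5]
ee_rot: [[-0.182, -0.983, -0.001], [-0.983, 0.182, 0.0], [0.0, 0.001, -1.0]]
wrist_force: [1.0, 0.9, -2.3]
grip_width: 13.5
gripper_force: 60.1
7.15 [535.68681804   2.32966423 174.85332781] [[-1.810e-01 -9.835e-01 -8.000e-04]
 [-9.835e-01  1.810e-01 -0.000e+00]
 [ 1.000e-04  8.000e-04 -1.000e+00]] [-1.14038410e-01  3.21257705e-01 -1.47626326e-01  1.10267249e+00
 -9.30685725e-05 -1.50279218e+00] [-0.17536342 -0.05625311 -2.12160171] 13.26850910183049
```

View pics/c2.png

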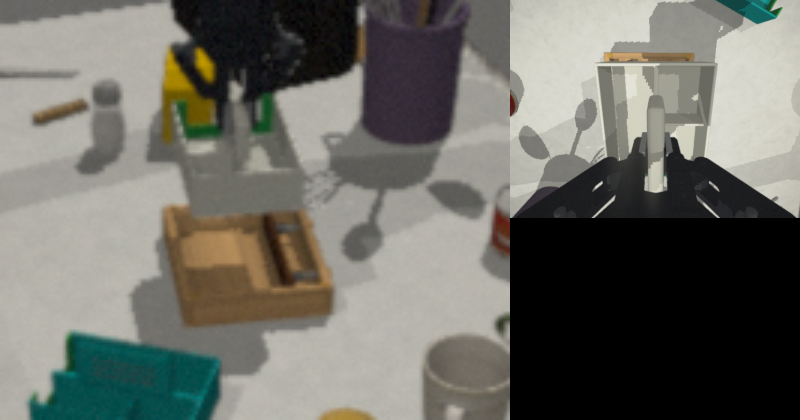

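```bash
cat > f.py <<'E'
from h import *
def cloud(n):
    c=np.load('last_'+n+'.npz'); Z=c['range_z']; K=c['intrinsics']; v,u=np.mgrid[:420,:560]
    P=np.stack([(u-K[0,2])/K[0,0]*Z,(v-K[1,2])/K[1,1]*Z,Z],-1)
    if 'R' in c: W=(P-c['t'])@c['R']
    else: W=(P@c['mount'][:3,:3].T+c['mount'][:3,3])@c['s_rot'].T+c['s_pos']
    W[Z<=0]=np.nan; return W,c['pixels']
X=np.array([-.983,.182]); Y=np.array([-.182,-.983]); O=np.array([535.3,2.1])
def box(W): d=W[...,:2]-O; return np.stack([d@X,d@Y,W[...,2]],-1)
E
python3 - <<'E'
from f import *
W,_=cloud('top'); B=box(W)
def rep(B,z0,z1,t):
    m=(B[...,2]>z0)&(B[...,2]<z1)&(abs(B[...,0])<75)&(abs(B[...,1])<110); q=B[m]
    if len(q): print(t,len(q),q.min(0).round(1),q.max(0).round(1),np.percentile(q,[1,99],0).round(1).tolist())
rep(B,48,60,'top before rim'); rep(B,85,97,'top before rib')
snap('top','t2.png')
W,_=cloud('top'); B=box(W); s=state(); d=s['position'][2]-56.5; print('tcp box',box(s['position']))
rep(B,48+d,60+d,'top now rim'); 
W,_=cloud('side'); B=box(W); rep(B,48+d,60+d,'side rim'); rep(B,30,42,'box top side')
W,_=cloud('wrist'); B=box(W); rep(B,48+d,60+d,'wrist rim'); rep(B,85+d,97+d,'wrist rib')
m=(abs(B[...,2]-54-d)<8)&(abs(B[...,0])<58)&(abs(B[...,1])<80); q=B[m]
A=np.c_[q[:,:2],np.ones(len(q))]; w=np.ones(len(q),bool)
for i in range(5): k=np.linalg.lstsq(A[w],q[w,2],rcond=None)[0]; w=abs(A@k-q[:,2])<1.5
print('plane',k,w.sum())
E
```

```text
top before rim 188 [-56.7 -76.8  48.1] [54.2 73.3 60. ] [[-56.3, -76.7, 48.1], [54.1, 72.7, 59.4]]
top before rib 133 [ -8.  -44.6  85.2] [ 6.4 43.4 96.7] [[-7.8, -44.1, 85.3], [6.2, 42.8, 96.2]]
tcp box [ -0.43970612  -0.30409785 174.96619713]
top now rim 117 [-56.6   4.5 166.6] [ 54.2  74.5 177.9] [[-56.2, 7.0, 166.7], [53.8, 74.4, 177.9]]
side rim 196 [-57.1 -79.1 166.5] [ 54.1  82.6 177.8] [[-56.1, -75.3, 166.6], [53.9, 81.3, 176.3]]
box top side 331 [-73.4 -87.5  30.1] [64.4 97.6 41.3] [[-70.3, -85.9, 30.2], [64.2, 91.4, 41.0]]
wrist rim 5261 [-54.6 -25.4 166.5] [ 56.1  75.3 178.5] [[-54.1, -20.9, 166.5], [55.1, 75.3, 175.1]]
wrist rib 6467 [-22.8 -34.3 203.5] [ 23.   45.6 215.5] [[-14.8, -30.8, 204.1], [16.0, 44.9, 214.6]]
plane [-5.02332009e-04  4.85513498e-03  1.71818290e+02] 3794
```

```bash
python3 -m jog '[[-0.1,0.75,1,0,1],[0,0.75,2,0,1],[0,0,2,0,1],[0,0,1.7,0,1],[0,0,1,0,1],[0,0,0.5,0,1],[0,0,0,0,1],[0,0,0,0,1]]'
python3 -m jog '[[0,0,0.1,0,1],[0,0,0.1,0,1],[0,0,0.1,0,1],[0,0,0,0,1]]'
```

```text
time: 8.0
position: [522.1, 5.9, 94.0]
ee_rot: [[-0.179, -0.984, 0.001], [-0.984, 0.179, -0.0], [0.0, -0.001, -1.0]]
wrist_force: [1.2, -0.2, -1.9]
grip_width: 13.1
gripper_force: 60.0
time: 8.4
position: [521.4, 6.0, 90.3]
ee_rot: [[-0.179, -0.984, 0.0], [-0.984, 0.179, -0.0], [0.0, -0.0, -1.0]]
wrist_force: [-0.9, 0.3, -2.8]
grip_width: 13.4
gripper_force: 60.0
```

```bash
python3 -m jog '[[0,0,0.1,0,1],[0,0,0.1,0,1],[0,0,0.1,0,1],[0,0,0,0,1]]'
python3 -m jog '[[0,0,0.1,0,1],[0,0,0,0,1],[0,0,0,0,1]]'
```

```text
time: 8.8
position: [521.2, 6.0, 87.1]
ee_rot: [[-0.179, -0.984, -0.0], [-0.984, 0.179, -0.0], [0.0, 0.0, -1.0]]
wrist_force: [-0.6, 0.3, -2.5]
grip_width: 13.4
gripper_force: 60.0
time: 9.1
position: [521.5, 6.0, 86.5]
ee_rot: [[-0.179, -0.984, 0.0], [-0.984, 0.179, -0.0], [0.0, -0.0, -1.0]]
wrist_force: [0.2, 0.7, 0.1]
grip_width: 13.4
gripper_force: 60.4
```

```bash
python3 -m jog '[[0,0,0,0,0.8],[0,0,0,0,0.76],[0,-0.2,0.1,0,0.72],[0,-0.2,0.1,0,0.70],[0,-0.2,0.15,0,0.70],[0,-0.2,0.2,0,0.70],[0,-0.2,0.2,0,0.70],[0,-0.2,0.2,0,0.70],[0,-0.2,0.2,0,0.70],[0,0,0,0,0.70]]' 20
python3 - <<'E'
from h import *
snap('side','s3.png'); s=state(); print(s['time'],s['position'],s['wrist_force'],s['grip_width'])
a=cv2.imread('pics/s3.png')[165:255,220:330]; cv2.imwrite('pics/c3.png',cv2.resize(a,None,fx=6,fy=6,interpolation=cv2.INTER_CUBIC))
E
```

```text
time: 10.1
position: [534.5, 3.6, 74.1]
ee_rot: [[-0.179, -0.984, -0.002], [-0.984, 0.179, 0.0], [0.0, 0.002, -1.0]]
wrist_force: [1.1, 0.5, -0.4]
grip_width: 25.5
gripper_force: 0.6
10.15 [534.60696461   3.57815373  74.27453321] [ 0.43629742 -0.00560816 -0.14416654] 25.696103255444584
```

View pics/c3.png

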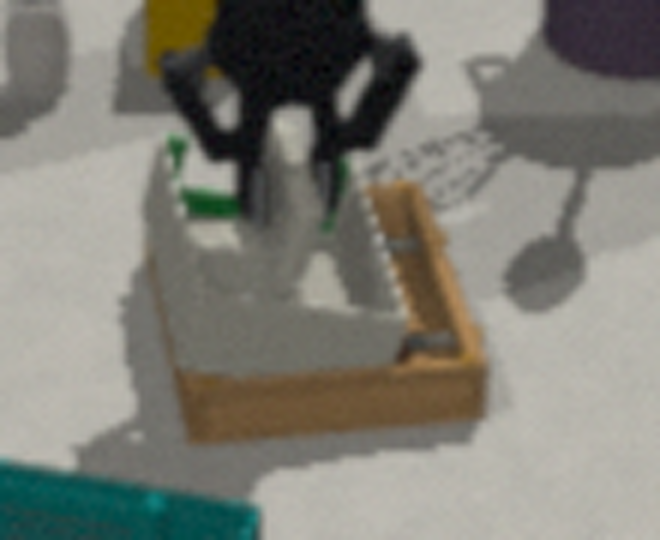

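The tray now leans in: its back edge is inside the bay against the divider, and its front edge is still on the front wall. Next I'll push it back.

```bash
python3 -m jog '[[0,-0.2,0,0,0.70],[0,-0.2,0,0,0.70],[0,-0.2,0,0,0.70],[0,-0.2,0,0,0.70],[0,-0.2,0,0,0.70],[0,0,0,0,0.7]]'
python3 -m jog '[[0,-0.2,0.05,0,0.70],[0,-0.2,0.05,0,0.70],[0,-0.2,0.05,0,0.70],[0,-0.1,0,0,0.70],[0,0,0,0,0.7]]'
python3 - <<'E'
from f import *
snap('side','s4.png'); s=state(); print(box(s['position']))
W,_=cloud('side'); B=box(W)
m=(B[...,2]>30)&(B[...,2]<110)&(abs(B[...,0])<95)&(abs(B[...,1])<75)
for x in range(-90,90,10):
    q=B[m&(abs(B[...,0]-x)<5)&(abs(B[...,1]-60)<15)]
    if len(q): print(x,len(q),np.percentile(q[:,2],[10,98]).round(0))
a=cv2.imread('pics/s4.png')[165:255,220:330]; cv2.imwrite('pics/c4.png',cv2.resize(a,None,fx=6,fy=6,interpolation=cv2.INTER_CUBIC))
E
```

```text
time: 10.75
position: [544.5, 1.8, 74.5]
ee_rot: [[-0.179, -0.984, -0.001], [-0.984, 0.179, 0.0], [0.0, 0.001, -1.0]]
wrist_force: [-4.1, 1.7, 0.4]
grip_width: 25.6
gripper_force: 2.1
time: 11.25
position: [551.7, 0.4, 73.1]
ee_rot: [[-0.179, -0.984, -0.001], [-0.984, 0.179, -0.0], [0.0, 0.001, -1.0]]
wrist_force: [-5.3, 0.8, 1.6]
grip_width: 25.5
gripper_force: 2.7
[-16.32330842  -1.32552738  73.11112408]
-90 9 [34. 41.]
-80 12 [34. 38.]
-70 2 [34. 35.]
-60 26 [34. 61.]
-50 16 [36. 61.]
-40 17 [38. 61.]
-30 17 [38. 66.]
-20 25 [ 39. 107.]
-10 37 [43. 94.]
0 25 [36. 71.]
10 31 [35. 76.]
20 24 [37. 76.]
30 26 [34. 79.]
40 42 [40. 85.]
50 35 [39. 72.]
60 22 [33. 40.]
```

View pics/c4.png

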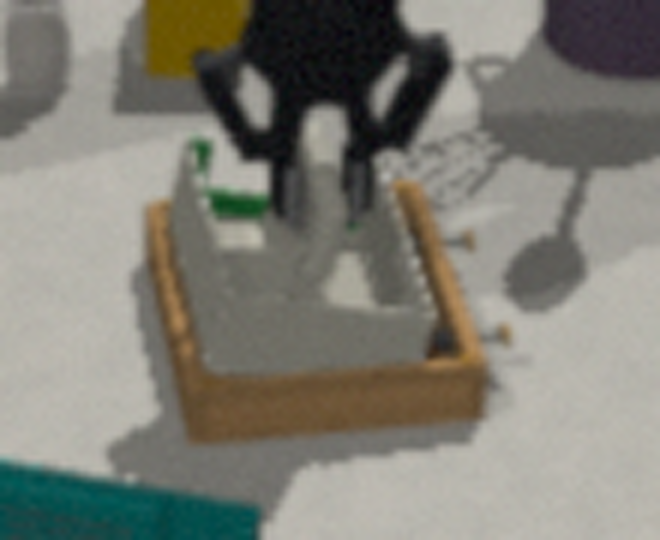

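The front edge is nearly off the wall, and the push is only about 5 N. A few mm more, then I'll come down and level it.

```bash
python3 -m jog '[[0,-0.15,0.05,0,0.70],[0,-0.15,0.1,0,0.70],[0,-0.15,0.1,0,0.70],[0,-0.1,0,0,0.70],[0,0,0,0,0.7]]'
python3 - <<'E'
from f import *
snap('side','s5.png'); s=state(); print(box(s['position']),s['wrist_force'])
W,_=cloud('side'); B=box(W)
m=(B[...,2]>30)&(B[...,2]<110)&(abs(B[...,0])<95)&(abs(B[...,1])<75)
for x in range(-70,70,10):
    q=B[m&(abs(B[...,0]-x)<5)&(abs(B[...,1]-60)<15)]
    if len(q): print(x,len(q),np.percentile(q[:,2],[10,98]).round(0))
E
```

```text
time: 11.8
position: [556.4, -0.5, 70.4]
ee_rot: [[-0.179, -0.984, -0.002], [-0.984, 0.179, 0.0], [0.0, 0.002, -1.0]]
wrist_force: [-6.9, 0.4, 1.5]
grip_width: 25.5
gripper_force: 3.2
[-21.17942483  -1.31000094  70.41921499] [-5.69336659  0.74217034  1.90651164]
-70 23 [33. 63.]
-60 11 [41. 57.]
-50 12 [33. 61.]
-40 27 [34. 64.]
-30 20 [34. 66.]
-20 29 [ 46. 103.]
-10 35 [36. 84.]
0 32 [34. 71.]
10 27 [36. 73.]
20 24 [36. 72.]
30 31 [38. 75.]
40 54 [41. 79.]
50 5 [32. 41.]
60 18 [34. 41.]
```

```bash
python3 -m jog '[[0,0.1,0.1,0,0.74],[0,0.2,0.1,0,0.76],[0,0.2,0.1,0,0.78],[0,0.2,0.1,0,0.8],[0,0.2,0.1,0,0.8],[0,0.2,0.1,0,0.8],[0,0.2,0.1,0,0.82],[0,0,0,0,0.82]]'
python3 - <<'E'
from f import *
snap('side','s6.png'); s=state(); print(box(s['position']),s['wrist_force'])
W,_=cloud('side'); B=box(W)
m=(B[...,2]>30)&(B[...,2]<110)&(abs(B[...,0])<95)&(abs(B[...,1])<75)
for x in range(-70,70,10):
    q=B[m&(abs(B[...,0]-x)<5)&(abs(B[...,1]-60)<15)]
    if len(q): print(x,len(q),np.percentile(q[:,2],[10,98]).round(0))
a=cv2.imread('pics/s6.png')[165:255,220:330]; cv2.imwrite('pics/c6.png',cv2.resize(a,None,fx=6,fy=6,interpolation=cv2.INTER_CUBIC))
E
```

```text
time: 12.65
position: [543.0, 2.0, 63.1]
ee_rot: [[-0.179, -0.984, -0.003], [-0.984, 0.179, 0.0], [0.0, 0.003, -1.0]]
wrist_force: [-5.5, 0.2, 0.5]
grip_width: 15.3
gripper_force: 3.0
[-7.80649857 -1.32869986 63.19438268] [-6.05042909  1.42023018  1.55969569]
-70 7 [33. 38.]
-60 20 [36. 61.]
-50 11 [43. 59.]
-40 19 [34. 62.]
-30 16 [38. 61.]
-20 14 [34. 59.]
-10 37 [41. 98.]
0 24 [34. 76.]
10 19 [37. 63.]
20 17 [36. 62.]
30 18 [33. 65.]
40 19 [32. 62.]
50 25 [34. 67.]
60 17 [35. 39.]
```

View pics/c6.png

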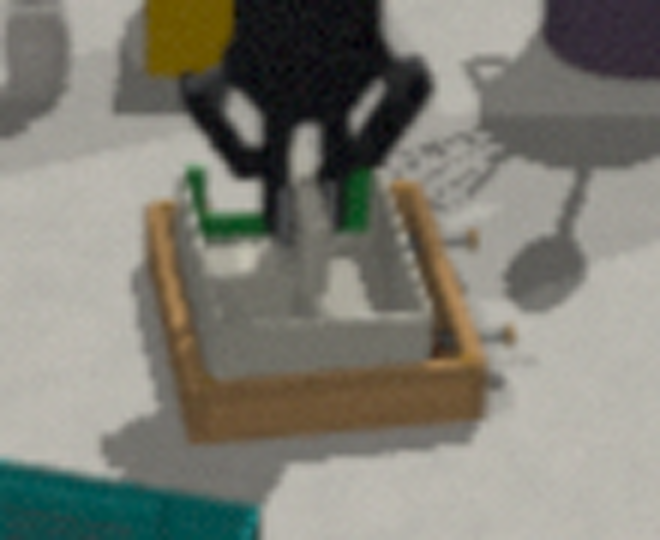

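Almost level now, with the rim at about 60 at the back and 66 at the front. Next I'll grip lightly, bring it to x≈0 and press home.

```bash
python3 -m jog '[[0,0.1,0,0,1],[0,0.15,0.05,0,1],[0,0.15,0.1,0,1],[0,0.15,0.1,0,1],[0,0.1,0.1,0,1],[0,0,0.1,0,1],[0,0,0,0,1]]' 40
python3 -m jog '[[0,0.05,0.1,0,1],[0,0,0.1,0,1],[0,0,0,0,1]]'
```

```text
time: 13.4
position: [537.3, 2.9, 58.7]
ee_rot: [[-0.18, -0.984, -0.002], [-0.984, 0.18, -0.0], [0.001, 0.002, -1.0]]
wrist_force: [-5.2, 1.0, -0.3]
grip_width: 13.4
gripper_force: 40.3
time: 13.7
position: [537.1, 2.9, 56.8]
ee_rot: [[-0.18, -0.984, -0.001], [-0.984, 0.18, -0.0], [0.0, 0.001, -1.0]]
wrist_force: [-5.3, 1.0, 0.0]
grip_width: 13.6
gripper_force: 40.3
```

```bash
python3 -m jog '[[0,0.1,0,0,1],[0,0.05,0.1,0,1],[0,0,0,0,1]]'
python3 -m jog '[[0,0,0.1,0,1],[0,0,0.1,0,1],[0,0,0,0,1]]'
python3 - <<'E'
from f import *
snap('wrist','w7.png'); s=state(); print(box(s['position']),s['wrist_force'],s['ft_torque'])
W,_=cloud('wrist'); B=box(W)
m=(abs(B[...,2]-56)<8)&(abs(B[...,0])<60)&(abs(B[...,1])<80); q=B[m]
A=np.c_[q[:,:2],np.ones(len(q))]; w=np.ones(len(q),bool)
for i in range(8): k=np.linalg.lstsq(A[w],q[w,2],rcond=None)[0]; w=abs(A@k-q[:,2])<(1.5 if i>3 else 3)
print('plane',k,w.sum(),np.percentile(q[w],[.5,99.5],0))
E
```

```text
time: 14.0
position: [536.1, 3.2, 56.2]
ee_rot: [[-0.179, -0.984, 0.0], [-0.984, 0.179, -0.0], [0.0, -0.0, -1.0]]
wrist_force: [-4.5, -0.1, -1.7]
grip_width: 13.4
gripper_force: 40.3
time: 14.3
position: [535.9, 3.1, 55.5]
ee_rot: [[-0.179, -0.984, 0.0], [-0.984, 0.179, -0.001], [0.0, -0.0, -1.0]]
wrist_force: [-9.9, 0.4, 9.8]
grip_width: 13.4
gripper_force: 42.0
[-0.46929181 -1.16112978 55.54258094] [-9.58020657  0.42924875  9.50777597] [-0.00586735  1.57941649 -0.271906  ]
plane [3.98677778e-03 3.10422673e-03 5.40680193e+01] 3896 [[-54.30721552 -21.57916597  52.5753426 ]
 [ 55.29216268  74.61085577  55.73732155]]
```

Rim at 54.1 mm and level, so it's seated. One more light press, then release and check.

```bash
python3 -m jog '[[0,0,0.05,0,1],[0,0,0,0,1],[0,0,0,0,0.9],[0,0,0,0,0.8],[0,0,0,0,0.7],[0,0,0,0,0.5],[0,0,0,0,0.5]]'
python3 -m jog '[[0,0,-1,0,0.5],[0,0,-2,0,0.5],[0,0,-4,0,0.5],[0,0,-4,0,0.5],[0,0,-4,0,0.5],[0,0,-2,0,0.5],[0,0,0,0,0.5],[0,0,0,0,0.5]]'
python3 - <<'E'
from f import *
snap('wrist','w8.png'); snap('side','s8.png'); s=state(); print(s['time'],box(s['position']),s['wrist_force'])
W,_=cloud('wrist'); B=box(W)
def rect(z0,z1,t):
    q=B[(B[...,2]>z0)&(B[...,2]<z1)&(abs(B[...,0])<60)&(abs(B[...,1])<80)]; print(t,np.median(q[:,2]),cv2.minAreaRect(q[:,:2].astype(np.float32)))
rect(48,60,'rim'); rect(86,96,'rib')
m=(abs(B[...,2]-54)<4)&(abs(B[...,0])<60)&(abs(B[...,1])<80); q=B[m]
A=np.c_[q[:,:2],np.ones(len(q))]; w=np.ones(len(q),bool)
for i in range(8): k=np.linalg.lstsq(A[w],q[w,2],rcond=None)[0]; w=abs(A@k-q[:,2])<1.5
print('plane',k,w.sum())
a=cv2.imread('pics/s8.png')[165:255,220:330]; a=cv2.resize(a,(420,344)); b=cv2.resize(cv2.imread('pics/w8.png'),(380,285)); o=np.zeros((344,800,3),np.uint8); o[:,:420]=a; o[:285,420:]=b
cv2.imwrite('pics/c8.png',o)
E
```

```text
time: 15.05
position: [537.8, 3.1, 54.2]
ee_rot: [[-0.179, -0.984, 0.003], [-0.984, 0.179, -0.0], [-0.0, -0.003, -1.0]]
wrist_force: [0.3, -0.9, 0.8]
grip_width: 42.4
gripper_force: 0.0
time: 15.85
position: [536.6, 3.2, 224.2]
ee_rot: [[-0.179, -0.984, 0.002], [-0.984, 0.179, -0.0], [0.0, -0.002, -1.0]]
wrist_force: [-0.3, -0.8, -0.1]
grip_width: 42.7
gripper_force: 0.0
15.95 [  0.23716183  -1.26200538 222.40808189] [0.17356048 0.58086081 0.66013361]
rim 53.79313619358288 ((0.8616104125976562, -0.26302337646484375), (149.44532775878906, 110.15636444091797), 89.81289672851562)
rib 90.82986078408712 ((1.0499792098999023, 0.07169342041015625), (89.04204559326172, 13.806354522705078), 89.87592315673828)
plane [-1.37387895e-03  1.12058121e-03  5.40361013e+01] 1167
```

View pics/c8.png

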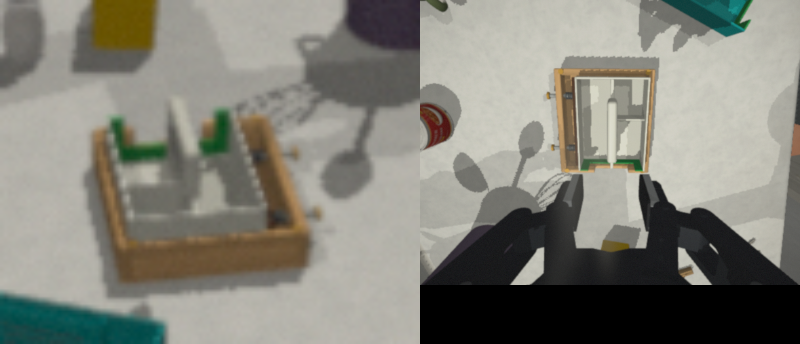

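The tray is seated and level with its rim at 54 mm. The green end is at the cut-out and the gripper is clear, so I'll hand it in.

```bash
python3 -c "
from rig import *
print(close_job())"
```

```text
the job is handed in; nothing more can be done
None
```

The tray is turned half round and back in the box, level and fully down with its green end at the cut-out; I handed the job in at about 16 s, and none of the moves came near the things around it.

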